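# Flick the plating turntable and brake it with the tab in the gate

### The arm

A 7-joint arm with a two-finger parallel gripper is mounted at the origin on a cart in front of the work surface, level with it; the furniture and walls round the work are solid. World frame = base frame: x ahead of the robot, y to its left, z up, the work surface at z = 0. Lengths are in m, angles in rad, forces in N, time in s.
With the tool pointing down it reaches from about 0.425 to 0.925 m from the base axis. Payload 6.8 kg.
Tool frame: the origin (TCP) lies midway between the tips of the shut fingers; the grasp point (between the pads) lies 19 mm behind it (r.grip_point_offset is the distance from the TCP to the grasp point, in m); z points along the fingers, y is the direction in which the jaws open and shut (so a half turn about z gives the same grasp; the last joint's range is limited). The gripper opens to 85 mm and grips with 20 to 120 N. Pads are 22 mm wide; open, the fingers measure 114 mm over their backs; the gripper's body (76 mm by 85 mm) begins 54 mm behind the grasp point. The pads swing forward as they close: fully open they stand 13 mm farther back than shut.
Start: joints at [1.079, 0.477, 0.022, 1.555, -0.011, 1.109, -0.083], TCP at [0.253, -0.626, 0.231] pointing down, gripper open.
Joint ranges: [-2.96, 2.96], [-0.34, 2.1], [-1.41, 1.46], [0.24, 2.44], [-1.37, 4.51], [0.17, 1.92], [-2.96, 2.96]. Speed limits (rad/s): [2.39, 2.39, 3.14, 3.14, 3.14, 3.14, 3.14].

### API

Orientations are given as a rotation vector (axis times angle).
In Python, from bench import r, grab_frame, camera_params gives the robot as it stands.
- The arm moves only by the tool carry_out, never from a script. Its argument "motion" is text: rows parted by semicolons, each of 5 numbers parted by spaces: the closure, from 0 (fully open) to 1 (shut), then the shift along the tool's x, y, z in mm, then the turn about the tool's z in rad. In form: fingers dx dy dz twist; .... A call has exactly 8 rows; each row shifts and turns the commanded pose from where the row before left it, along the tool's axes as they then stand; what a row does not reach is not made up. A row lasts 1/8 s, in which the tool goes at most 62.5 mm and 10.7 degrees, less where a joint would pass 70% of its speed; a pose out of reach is approached as far as the arm can. A call with a gripper value outside its range is refused whole. The fingers move at their own pace and stop on an object; "newtons" is the grip in N (left out, the last holds). Time passes only in rows, so rows that do not move let the fingers close, or fill a call up. It gives the time, the measured TCP pose, the force and the opening at its end, in the units of the state.
- r.get_obs(): the state, without advancing time (a new reading comes with each control period).
- grab_frame(name): name is "side" or "top"; returns the picture (480x640x3 uint8, red, green, blue); there is no depth.
- camera_params(name): a dict with "fx", "fy", "cx", "cy" (pixels), "eye" and "attitude" of the camera in the world. Camera axes: x right, y down, z forward; pixel columns grow to the right and rows downward; lengths in m; the calibration is good to about 2 mm. A picture is of the moment at which its call begins. camera_params takes no time and is no camera call.
- r.hand_in(): hands the job in, once; it reports no verdict.
The state is a dict: "clock": time; "joints": joint angles; "qvel": joint speeds; "tau": joint torques, N m; "tcp_pos": TCP position; "orientation": TCP orientation; "contact_force": force on the tool from outside, world axes, zero at the start; "moment": the same for the moment, N m; "grip_width": finger opening in m.
Only numpy, scipy, OpenCV 4.12 (cv2) and the standard library are available. Lean on these libraries where they do the work, as an engineer would, in place of code of your own. Each camera call takes 0.05 s, during which the arm holds its last target.

### The job

Flick the plating turntable's upright pin with closed fingers so that the wheel spins freely counterclockwise (seen from above), and let its tab run through the gate of two prongs at least once with nothing touching the wheel. On a later pass, while the wheel is still turning, brake it with a fingertip pressed lightly on the bare flat top of the disc (do not catch the pin or the tab), so that its first stop is with the tab between the two prongs, and finish while holding it there with the fingertip still pressing. Grasp nothing, leave the dish lying in its seat and leave the other things alone.

Things in the scene. Friction and masses are not known exactly. Their poses are not given: they have to be found in the camera images.
- turntable: The plating turntable's grey foot, 176 mm across, fixed to the bench; origin on the bench under the wheel's upright axis, z up. Its +x axis points from the wheel's axis towards the gate.
- gate (a point): Middle of the gate, 112 mm from the wheel axis along the foot's +x, 43 mm above the bench, between two upright steel prongs on the foot (8 mm thick, tops 54 mm above the bench, centres 74 mm apart, 66 mm free between them, centres 128 mm out along that axis, just clear of the tab's path).
- wheel (a joint): Wheel angle (rad), growing counterclockwise seen from above, counting on through the turns. The tab is in the middle of the gate at 0, 6.28, 12.57, ... Starts at 0.8 to 3.6: first passage at 6.28, second at 12.57. Light bearing: left alone it drops from 3 to 1 rad/s in roughly 9 s (17 rad), and from 1 rad/s runs some 14 s (5 rad) more, all give or take a third.
- disc: Bare grey disc of the wheel, 210 mm across, 10 mm thick, flat top 48 mm above the bench; origin on the axis in its underside. It carries the dish seat, pin and tab. From 60 to 103 mm from the axis its top is bare: the place for a braking fingertip. About 0.5 kg (inertia 0.003 kg m2): a light press stops it within some hundredths of a second.
- disc_top (a point): The centre of the disc's top face, 48 mm above the bench; turns with the disc (its +x axis points at the tab).
- tab: The single flat steel tab that juts out of the disc's rim, 12 mm wide, to 122 mm from the axis; origin on the wheel's axis.
- tab_mark (a point): The mark: a point on the tab, 112 mm from the wheel's axis, 43 mm above the bench.
- pin: The single upright steel finger pin on the disc, 9 mm thick (14 mm collar at its foot), 22 mm high above the disc's top (top 70 mm above the bench), 50 mm from the axis, a quarter turn counterclockwise (seen from above) ahead of the tab; origin at its foot.
- pin_mid (a point): The pin's middle, 12 mm above the disc's top.
- dish: A closed petri dish, 58 mm across and 15 mm high, lying loose in a low steel seat ring (68 mm across, 6 mm high) at the disc's centre; origin in the centre of its underside.
- spare_dish: A second closed petri dish, 58 mm, standing on the bench; not needed.
- tips: Pipette tip box, 76 x 118 x 72 mm; not needed.
- clock: Lab timer, 62 x 62 x 20 mm; not needed.
- small_beaker: Small beaker, 46 mm across, 57 mm high; not needed.
- tweezers: Forceps lying on the bench, 127 mm long; not needed.
Not all that is in view belongs to the job. What is shaped like the dish but turquoise is not meant.

How it is judged:
By the outcome, as a careful person would: the job done as asked, in the order asked, and still so for the second after the job is handed in, while the arm keeps its last pose, push and grip.
It also fails if it takes over 72 s, if anything falls off the work surface, if the arm or the gripper's body presses on something with over 40 N, if the wrist force passes 120 N, or if a joint passes its speed limit or range.

## Working session

There is one attempt and no reset: what is moved stays moved. The work goes in short steps, Python scripts to look and compute and a tool call to move; the robot and the scene stay as the last step left them, time stands still between calls to the robot, and variables do not carry over. Pictures are saved under pics/ and viewed, and the job is handed in when it is done.

Besides the shell and the picture viewer there is one more tool, called as a command line: name --argument value ..., lists and objects as JSON in quotes. carry_out: Moves the arm, as the interface text tells. Its arguments: {"type":"object","properties":{"motion":{"type":"string"},"newtons":{"type":"number"}},"required":["motion"]}

```bash
ls -la; mkdir -p pics; python3 - <<'E'
from bench import r, grab_frame, camera_params
import cv2
o=r.get_obs(); print(o)
for n in("side","top"):
    print(n,camera_params(n))
    cv2.imwrite(f"pics/{n}0.png",grab_frame(n)[:,:,::-1])
E
```

```text
total 12
drwxr-xr-x  3 agent agent 4096 Dec  7 08:42 .
drwxr-xr-x 23 root  root  4096 Dec  7 08:42 ..
drwxr-xr-x  2 agent agent 4096 Dec  7 08:42 pics
{'clock': 0.0, 'joints': array([ 1.07889898,  0.47779391,  0.02232307,  1.55648418, -0.01147864,
        1.10927982, -0.08307353]), 'qvel': array([ 5.97917194e-05, -4.91268091e-04,  1.21289841e-04,  4.70869522e-04,
        1.52773097e-03, -1.68759480e-03, -1.50635133e-04]), 'tau': array([-9.73539718e-04, -5.96460772e+01,  1.60763741e+00, -2.81199574e+01,
        1.24432016e-02,  9.40080383e-03,  2.78248336e-05]), 'tcp_pos': array([ 0.25251276, -0.62533824,  0.23031573]), 'orientation': array([-3.08216668e+00, -5.98947771e-01,  7.76701161e-04]), 'contact_force': array([ 0.37026267, -0.32604908,  0.2914836 ]), 'moment': array([-0.02547563,  0.01797397,  0.01559949]), 'grip_width': 0.0854848996783316}
side {'fx': 609.7949984140755, 'fy': 609.7949984140755, 'cx': 315.31613737762, 'cy': 233.688376856386, 'eye': array([ 0.07909545, -1.2770737 ,  0.43809592]), 'attitude': array([-1.90723986,  0.38793145, -0.2438021 ])}
top {'fx': 520.2951170493103, 'fy': 520.2951170493103, 'cx': 314.92301084346985, 'cy': 249.76978666085733, 'eye': array([ 0.39577419, -0.32589272,  1.05775079]), 'attitude': array([-2.18340887,  2.19993043, -0.07217726])}
```

View pics/top0.png

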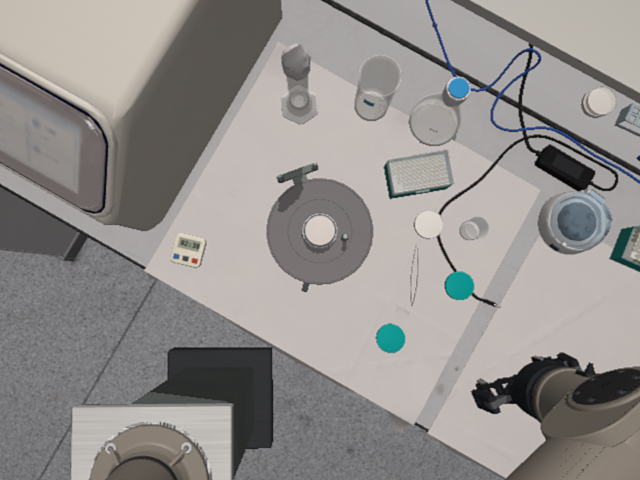

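View pics/side0.png

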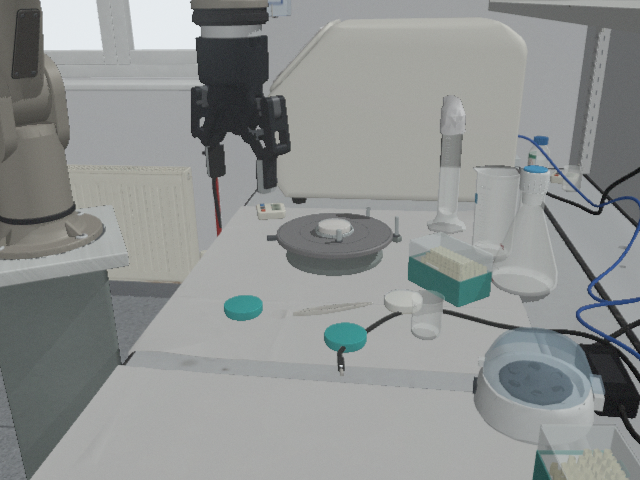

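The top view shows the disc centred near (320,231), the white dish on it, the pin near (345,240), the tab near (305,287) and the gate prongs near (298,175). Lookalikes for the dish are the white spare at (428,224) and the turquoise dishes at (459,286) and (390,338). I choose the white dish on the wheel.

```bash
cat > h.py <<'E'
import numpy as np, cv2
from scipy.spatial.transform import Rotation as R
from bench import r, grab_frame, camera_params
def ray(n,u,v):
    c=camera_params(n); M=R.from_rotvec(c['attitude']).as_matrix()
    return c['eye'],M@np.array([(u-c['cx'])/c['fx'],(v-c['cy'])/c['fy'],1])
def plane(n,u,v,z):
    e,d=ray(n,u,v); return e+d*(z-e[2])/d[2]
def proj(n,p):
    c=camera_params(n); M=R.from_rotvec(c['attitude']).as_matrix()
    q=M.T@(np.array(p)-c['eye']); return np.array([c['fx']*q[0]/q[2]+c['cx'],c['fy']*q[1]/q[2]+c['cy']])
E
python3 - <<'E'
from h import *
im=cv2.imread('pics/top0.png')
c=im[150:310,240:400]; cv2.imwrite('pics/crop1.png',cv2.resize(c,(800,800),interpolation=cv2.INTER_CUBIC)[:600*800//600][:800])
c=im[155:305,220:420]; cv2.imwrite('pics/crop1.png',cv2.resize(c,(800,600),interpolation=cv2.INTER_CUBIC))
g=cv2.cvtColor(im,cv2.COLOR_BGR2GRAY)
for t in(100,120,140):
    m=(g<t).astype(np.uint8)*255; m[:160]=0;m[310:]=0;m[:,:240]=0;m[:,:400]=m[:,:400];m[:,385:]=0
    cs,_=cv2.findContours(m,cv2.RETR_EXTERNAL,cv2.CHAIN_APPROX_NONE); k=max(cs,key=cv2.contourArea)
    m2=np.zeros_like(m);cv2.drawContours(m2,[k],-1,255,-1);m2=cv2.morphologyEx(m2,cv2.MORPH_OPEN,cv2.getStructuringElement(2,(35,35)))
    cs,_=cv2.findContours(m2,cv2.RETR_EXTERNAL,cv2.CHAIN_APPROX_NONE); k=max(cs,key=cv2.contourArea)
    e=cv2.fitEllipse(k); print(t,e,plane('top',*e[0],0.045), len(k))
    P=np.array([plane('top',*p[0],0.048)[:2] for p in k]); 
    cc,rr=cv2.minEnclosingCircle((P*1000).astype(np.float32));print(cc,rr)
s=cv2.imread('pics/side0.png')[190:290,240:420]; cv2.imwrite('pics/crop2.png',cv2.resize(s,(800,444),interpolation=cv2.INTER_CUBIC))
E
```

```text
Traceback (most recent call last):
ValueError: max() iterable argument is empty
```

View pics/crop1.png

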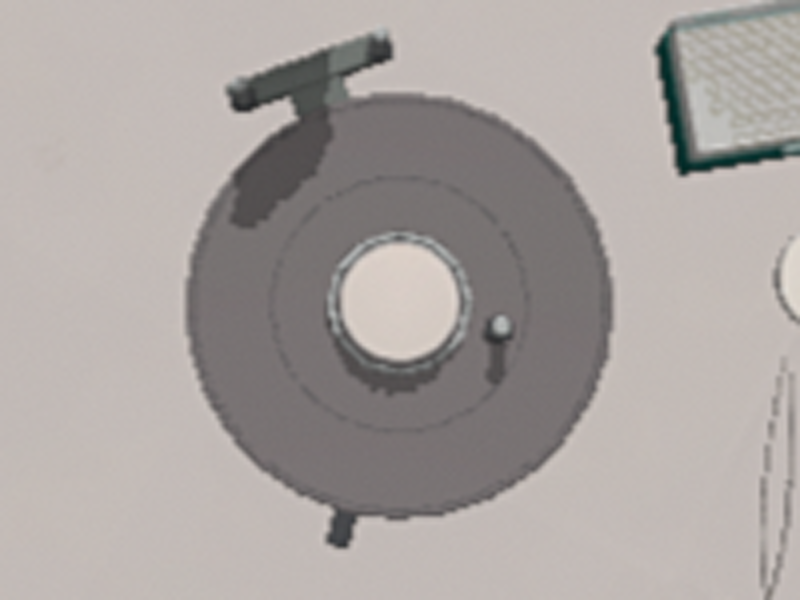

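```bash
python3 - <<'E'
from h import *
im=cv2.imread('pics/top0.png')
g=cv2.cvtColor(im,cv2.COLOR_BGR2GRAY)
print(g[231,300],g[300,260])
m=(g<155).astype(np.uint8)*255; m[:160]=0;m[310:]=0;m[:,:240]=0;m[:,385:]=0
m=cv2.morphologyEx(m,cv2.MORPH_OPEN,cv2.getStructuringElement(2,(35,35)))
cs,_=cv2.findContours(m,cv2.RETR_EXTERNAL,cv2.CHAIN_APPROX_NONE); k=max(cs,key=cv2.contourArea)
P=np.array([plane('top',*p[0],0.048)[:2] for p in k])*1000
A=np.c_[2*P,np.ones(len(P))]; s=np.linalg.lstsq(A,(P**2).sum(1),rcond=None)[0]; print('disc',s[:2],np.sqrt(s[2]+s[0]**2+s[1]**2))
C=s[:2]
w=(im.min(2)>180).astype(np.uint8); 
n,l,st,ce=cv2.connectedComponentsWithStats(w[200:260,290:350]); 
for i in range(1,n):
    if st[i,4]>300: print('dish',ce[i]+[290,200],st[i],plane('top',*(ce[i]+[290,200]),0.066)*1000)
for nm,u,v,z in(('p1',280.5,178.7,.054),('p2',315,166.2,.054),('pin',345,235.8,.070),('tab',305,290,.043),('tabin',306.5,283.5,.045)):
    q=plane('top',u,v,z)[:2]*1000; d=q-C; print(nm,q,np.hypot(*d),np.degrees(np.arctan2(d[1],d[0])))
for nm,u,v,z in(('spare',428,224,.01),('tips',418,172,.072),('clock',187,250,.02),('beaker',474,229,.05),('tw',414,275,0),('t1',459,286,.015),('t2',390,338,.015)): print(nm,plane('top',u,v,z)*1000)
s=cv2.imread('pics/side0.png')[190:290,240:420]; cv2.imwrite('pics/crop2.png',cv2.resize(s,(800,444),interpolation=cv2.INTER_CUBIC))
E
```

```text
115 189
disc [ 496.1133722  -333.20204864] 88.8613234524259
dish [319.45383412 229.85289515] [ 16  16  28  29 639] [ 495.55126382 -338.82183329   66.        ]
p1 [ 597.43848285 -263.87506118] 122.77218430496781 34.38006748099329
p2 [ 621.63300454 -331.30435588] 125.53397683406637 0.8661712983630326
pin [ 483.41182062 -387.36011679] 55.62756293917712 -103.19888830702769
tab [ 380.60442732 -310.05210064] 117.80592701869483 168.66709987707168
tabin [ 393.20059948 -313.07791973] 104.861906116705 168.93568453636775
spare [ 511.487392   -559.50703565   10.        ]
tips [ 604.97418145 -528.61330442   72.        ]
clock [461.70934592 -74.62790888  20.        ]
beaker [ 496.63395508 -640.03678784   50.        ]
tw [ 408.65048758 -531.06262803    0.        ]
t1 [ 385.79484701 -617.84281883   15.        ]
t2 [ 283.73166835 -477.97183063   15.        ]
```

```bash
ls pics
```

```text
crop1.png
crop2.png
side0.png
top0.png
```

```bash
python3 - <<'E'
from h import *
im=cv2.imread('pics/top0.png')
g=cv2.cvtColor(im,cv2.COLOR_BGR2GRAY)
m=(g<155).astype(np.uint8)*255; m[:160]=0;m[310:]=0;m[:,:240]=0;m[:,383:]=0
cs,_=cv2.findContours(m,cv2.RETR_EXTERNAL,cv2.CHAIN_APPROX_NONE); k=max(cs,key=cv2.contourArea)
m[:]=0; cv2.drawContours(m,[k],-1,255,-1)
m=cv2.morphologyEx(m,cv2.MORPH_OPEN,cv2.getStructuringElement(2,(35,35)))
cs,_=cv2.findContours(m,cv2.RETR_EXTERNAL,cv2.CHAIN_APPROX_NONE); k=max(cs,key=cv2.contourArea)
P=np.array([plane('top',*p[0],0.045)[:2] for p in k])*1000
for i in range(4):
    A=np.c_[2*P,np.ones(len(P))]; s=np.linalg.lstsq(A,(P**2).sum(1),rcond=None)[0]; R0=np.sqrt(s[2]+s[0]**2+s[1]**2)
    res=np.hypot(*(P-s[:2]).T)-R0; print('disc',s[:2],R0,res.std(),len(P)); P=P[abs(res)<2*res.std()+.1]
C=s[:2]
for nm,u,v,z in(('p1',280.5,178.7,.054),('p2',315,166.2,.054),('pin',345,235.8,.070),('tab',305,290,.045),('tabin',306.5,283.5,.045)):
    q=plane('top',u,v,z)[:2]*1000; d=q-C; print(nm,q,np.hypot(*d),np.degrees(np.arctan2(d[1],d[0])))
E
```

```text
disc [ 496.26223434 -338.6255961 ] 103.74357469681904 0.7441726301621078 300
disc [ 496.16006466 -338.65497029] 103.68101850053117 0.641552923433889 290
disc [ 496.14562868 -338.65640576] 103.66927049052873 0.6103399766346137 284
disc [ 496.15874465 -338.64178871] 103.66940439037305 0.6018279988946972 282
p1 [ 597.43848285 -263.87506118] 125.88744542934597 36.43548494584746
p2 [ 621.63300454 -331.30435588] 125.68861450650763 3.346707971054001
pin [ 483.41182062 -387.36011679] 50.35831176434653 -104.66248316018124
tab [ 380.63432582 -310.08332135] 119.00200587649003 166.11445853495897
tabin [ 393.20059948 -313.07791973] 106.0843581933902 166.05580105845718
```

View pics/crop2.png

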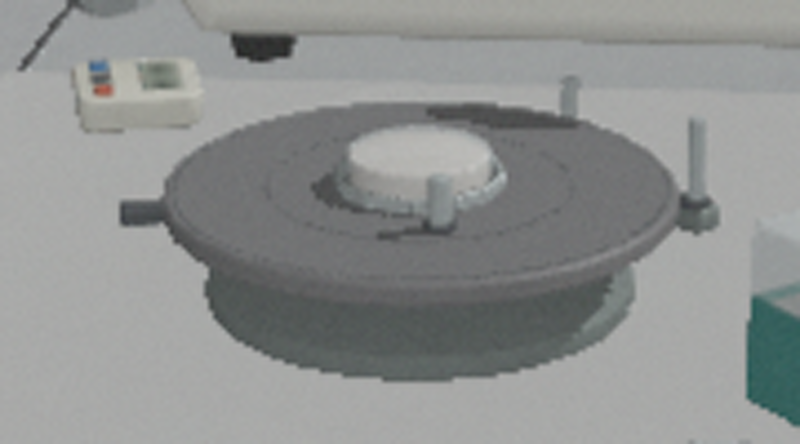

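```bash
cat >> h.py <<'E'
def go(tgt,yaw=None,p=None,rv=None):
    """tool-frame delta (mm) to world target (m); yaw = wanted world angle(deg) of tool y"""
    o=r.get_obs(); p=o['tcp_pos'] if p is None else p; M=R.from_rotvec(o['orientation']).as_matrix()
    print('t',round(o['clock'],3),'tcp',(o['tcp_pos']*1000).round(1),'y-ang',np.degrees(np.arctan2(M[1,1],M[0,1])).round(2),'z',M[:,2].round(3),'F',o['contact_force'].round(1),'w',o['grip_width'].round(4))
    if yaw is not None: print('twist',-np.radians((yaw-np.degrees(np.arctan2(M[1,1],M[0,1]))+180)%360-180)if 0 else -np.radians((yaw-np.degrees(np.arctan2(M[1,1],M[0,1]))+180)%360-180))
    print('delta now-frame',(M.T@(np.array(tgt)-p)*1000).round(1))
    if yaw is not None:
        a=np.radians(yaw); N=np.c_[[-np.sin(a),np.cos(a),0],[np.cos(a),np.sin(a),0],[0,0,-1]]; print('delta final-frame',(N.T@(np.array(tgt)-p)*1000).round(1))
    print('joints',o['joints'].round(2))
E
python3 -c "
from h import *
go([.34,-.37,.03],-14.3)
print(proj('top',[.34,-.37,0]),proj('side',[.34,-.37,0]))"
```

```text
Traceback (most recent call last):
  File "h.py", line 15, in go
    print('t',round(o['clock'],3),'tcp',(o['tcp_pos']*1000).round(1),'y-ang',np.degrees(np.arctan2(M[1,1],M[0,1])).round(2),'z',M[:,2].round(3),'F',o['contact_force'].round(1),'w',o['grip_width'].round(4))
                                                                                                                                                                                    ^^^^^^^^^^^^^^^^^^^^^
AttributeError: 'float' object has no attribute 'round'
```

```bash
sed -i "s/o\['grip_width'\].round(4)/round(o['grip_width'],4)/; s/-np.radians([^ ]*if 0 else //" h.py
python3 -c "
from h import *
go([.34,-.37,.03],-14.3)
print(proj('top',[.34,-.37,0]),proj('side',[.34,-.37,0]))"
```

```text
t 0.1 tcp [ 252.5 -625.4  230.4] y-ang -68.01 z [-0.001  0.001 -1.   ] F [-0.   0.4 -0.2] w 0.0857
twist -0.9374192471293158
delta now-frame [ 176.8 -203.7  200.8]
delta final-frame [269.1  21.7 200.4]
joints [ 1.08  0.48  0.02  1.56 -0.01  1.11 -0.08]
[335.09776573 309.58087377] [258.16556823 276.75552168]
```

carry_out --motion "1 25 -29 0 0; 1 30 -35 0 0; 1 32 -37 0 0; 1 32 -37 10 0; 1 32 -37 20 0; 1 26 -29 30 0; 1 0 0 30 -0.18; 1 0 0 30 -0.18" --newtons 40

```text
clock: 1.1
tcp_pos: [0.3408, -0.3697, 0.1104]
orientation: [2.923, 1.153, 0.0]
contact_force: [0.1, -0.6, -0.1]
grip_width: 0.0001
```

```bash
python3 -c "
from h import *
go([.34,-.37,.012],-14.3)"
```

```text
t 1.1 tcp [ 340.8 -369.7  110.4] y-ang -46.95 z [ 0.  0. -1.] F [ 0.1 -0.6 -0.1] w 0.0001
twist -0.5699343003781925
delta now-frame [-0.8 -0.3 98.4]
delta final-frame [-0.5 -0.7 98.4]
joints [ 0.83  0.36 -0.15  2.06  0.08  0.72 -0.19]
```

carry_out --motion "1 0 0 25 -0.18; 1 0 0 25 -0.18; 1 0 0 25 -0.18; 1 0 0 20 -0.03; 1 0 0 5 0; 1 0 0 3 0; 1 0 0 0 0; 1 0 0 5 0"

```text
clock: 2.1
tcp_pos: [0.3411, -0.371, 0.004]
orientation: [2.487, 1.917, 0.0]
contact_force: [-0.0, -0.1, 0.6]
grip_width: 0.0
```

```bash
python3 -c "
from h import *
go([.34,-.37,.0],-14.3)"
```

```text
t 2.1 tcp [ 341.1 -371.     4. ] y-ang -14.74 z [ 0.001 -0.001 -1.   ] F [-0.  -0.1  0.6] w 0.0
twist -0.007714587548274116
delta now-frame [ 0.7 -1.3  4. ]
delta final-frame [ 0.7 -1.3  4. ]
joints [ 0.89  0.56 -0.23  2.1   0.25  0.51  0.22]
```

carry_out --motion "1 0 0 2 0; 1 0 0 1 0; 1 0 0 1 0; 1 0 0 0 0; 1 0 0 0 0; 1 0 0 0 0; 1 0 0 0 0; 1 0 0 0 0"

```text
clock: 3.1
tcp_pos: [0.3405, -0.3705, 0.0001]
orientation: [2.488, 1.918, -0.0]
contact_force: [-1.9, 1.5, 11.0]
grip_width: 0.0003
```

carry_out --motion "1 0 0 -20 0; 1 0 0 -40 0; 1 0 0 -42 0; 1 0 25 0 0; 1 0 40 0 0; 1 0 30 0 0; 1 0 10 0 0; 1 0 0 20 0"

```text
clock: 4.1
tcp_pos: [0.4428, -0.3977, 0.0816]
orientation: [2.486, 1.917, 0.001]
contact_force: [-0.7, 0.4, -0.2]
grip_width: 0.0002
```

```bash
python3 -c "
from h import *
go([.4457,-.3826,.057],-14.3)
cv2.imwrite('pics/top1.png',grab_frame('top')[:,:,::-1])
cv2.imwrite('pics/side1.png',grab_frame('side')[:,:,::-1])"
```

```text
t 4.1 tcp [ 442.8 -397.7   81.6] y-ang -14.72 z [ 0.002 -0.002 -1.   ] F [-0.7  0.4 -0.2] w 0.0002
twist -0.007258902609083989
delta now-frame [15.4 -1.1 24.6]
delta final-frame [15.4 -0.9 24.6]
joints [ 0.84  0.54 -0.27  1.86  0.2   0.77  0.2 ]
```

View pics/top1.png

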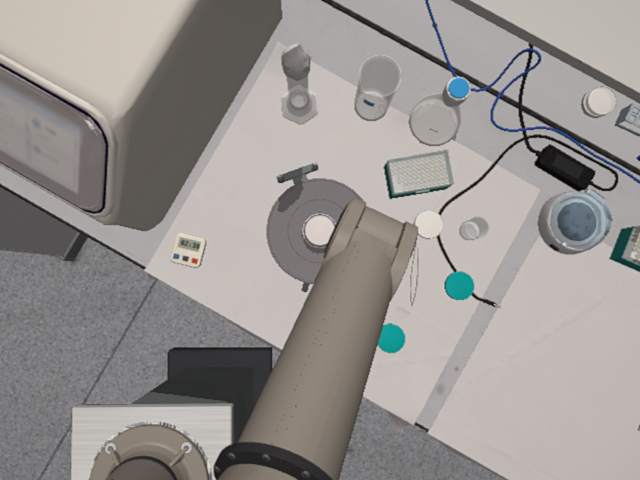

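View pics/side1.png

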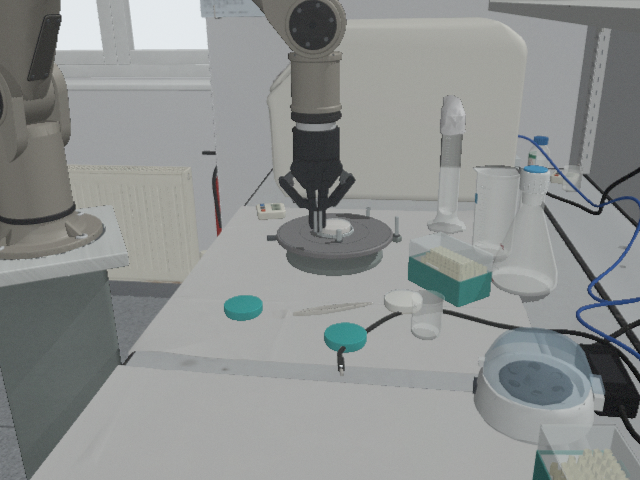

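carry_out --motion "1 7 0 0 0; 1 8 -1 0 0; 1 4 0 0 0; 1 0 0 8 0; 1 0 0 8 0; 1 0 0 7 0; 1 0 0 0 0; 1 0 0 0 0"

```text
clock: 5.2
tcp_pos: [0.446, -0.3786, 0.0583]
orientation: [-2.488, -1.918, -0.0]
contact_force: [1.4, 0.4, -0.5]
grip_width: 0.0
```

```bash
python3 -c "
from h import *
go([.4457,-.3826,.057],-14.3)
t=np.array([.969,-.247]);C=np.array([.4961,-.3387]);n=np.array([-.247,-.969])
d=r.get_obs()['tcp_pos'][:2]-C; print('tang',d@t*1e3,'rad',d@n*1e3)
im=grab_frame('side')[:,:,::-1]
cv2.imwrite('pics/side2.png',cv2.resize(im[180:290,240:420],(800,489),interpolation=cv2.INTER_CUBIC))"
```

```text
t 5.2 tcp [ 446.  -378.6   58.3] y-ang -14.74 z [ 0.  0. -1.] F [ 1.4  0.4 -0.5] w 0.0
twist -0.007595896197729041
delta now-frame [-3.9  0.8  1.3]
delta final-frame [-3.9  0.7  1.3]
joints [ 0.8   0.56 -0.27  1.89  0.22  0.72  0.15]
tang -38.724810882920686 rad 51.09080127087196
```

View pics/side2.png

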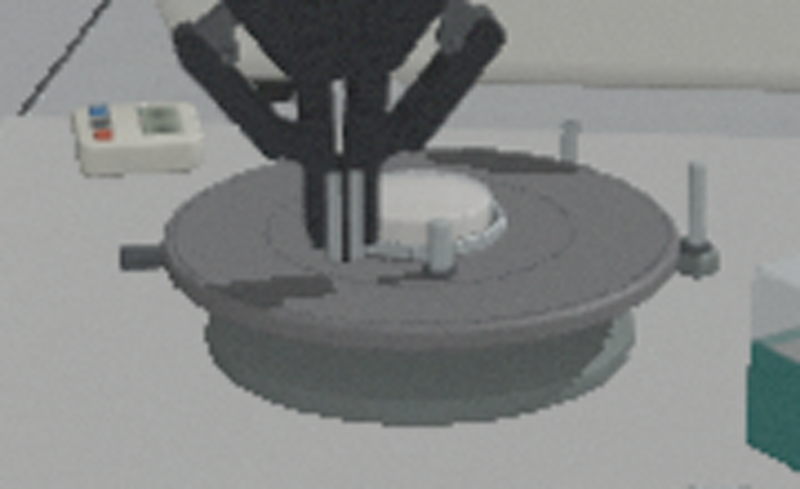

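The fingers stand about 20 mm left of the pin (zoomed px 378 vs 428), clear of the dish and above the disc, as computed. Now I flick the pin.

carry_out --motion "1 0 8 0 0; 1 0 13 0 0; 1 0 14 0 0; 1 0 7 0 0; 1 0 -4 -10 0; 1 0 -10 -20 0; 1 0 -10 -15 0; 1 0 0 0 0"

```text
clock: 6.25
tcp_pos: [0.4629, -0.3838, 0.1049]
orientation: [2.487, 1.916, 0.0]
contact_force: [1.0, -0.1, -1.0]
grip_width: -0.0003
```

```bash
python3 -c "
from h import *
go([.415,-.339,.085],-14.7)
c=r.get_obs()['clock'];a=grab_frame('side');c2=r.get_obs()['clock'];b=grab_frame('top');print(c,c2)
cv2.imwrite('pics/s3.png',cv2.resize(a[180:290,240:420,::-1],(800,489),interpolation=cv2.INTER_CUBIC))
cv2.imwrite('pics/t3.png',cv2.resize(b[155:305,220:420,::-1],(800,600),interpolation=cv2.INTER_CUBIC))"
```

```text
t 6.25 tcp [ 462.9 -383.8  104.9] y-ang -14.79 z [ 0.001 -0.002 -1.   ] F [ 1.  -0.1 -1. ] w -0.0003
twist -0.0015133392565775527
delta now-frame [ 31.1 -57.8  19.8]
delta final-frame [ 31.2 -57.7  19.9]
joints [ 0.8   0.52 -0.28  1.83  0.19  0.82  0.17]
6.25 6.3
```

View pics/s3.png

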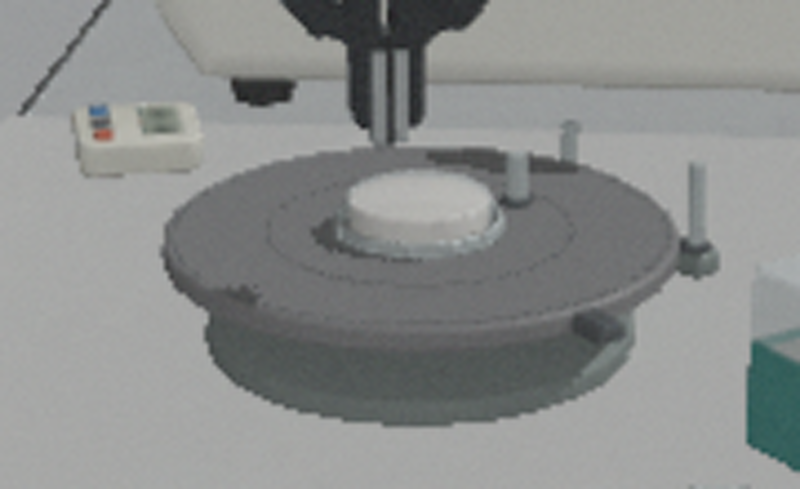

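View pics/t3.png

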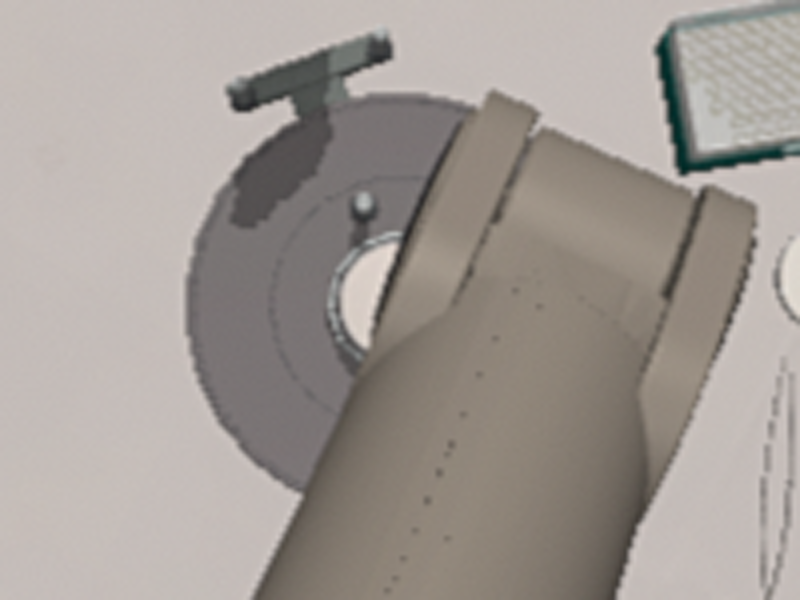

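The wheel spins CCW. The pin is now at about (311,205) in the top view and the tab at about (375,253) in the side view, coming toward the gate. Next I move to the brake hover.

carry_out --motion "1 5 -12 0 0; 1 8 -16 0 0; 1 10 -16 0 0; 1 8 -14 0 0; 1 0 0 15 0; 1 0 0 15 0; 1 0 0 8 0; 1 0 0 0 0"

```text
clock: 7.35
tcp_pos: [0.4148, -0.3382, 0.0641]
orientation: [-2.486, -1.917, 0.001]
contact_force: [-0.6, -0.0, 0.3]
grip_width: 0.0002
```

```bash
python3 -c "
from h import *
go([.415,-.339,.053],-14.7)
C=np.array([.4961,-.3387])
for nm,q in(('tab6.25',plane('side',375,253.1,.043)),('pin6.30',plane('top',310.75,206,.070))):
  d=q[:2]-C; print(nm,np.hypot(*d),np.degrees(np.arctan2(d[1],d[0])))
c=r.get_obs()['clock'];a=grab_frame('side');c2=r.get_obs()['clock'];b=grab_frame('top');print(c,c2)
cv2.imwrite('pics/s4.png',cv2.resize(a[180:290,240:420,::-1],(800,489),interpolation=cv2.INTER_CUBIC))
cv2.imwrite('pics/t4.png',cv2.resize(b[155:305,220:420,::-1],(800,600),interpolation=cv2.INTER_CUBIC))"
```

```text
t 7.35 tcp [ 414.8 -338.2   64.1] y-ang -14.73 z [-0.001  0.001 -1.   ] F [-0.6 -0.   0.3] w 0.0002
twist -0.00046289710153520113
delta now-frame [-0.8  0.4 11.1]
delta final-frame [-0.8  0.4 11.1]
joints [ 0.79  0.49 -0.28  2.01  0.21  0.67  0.12]
tab6.25 0.1142529981145889 -78.24944252462694
pin6.30 0.0478021571524395 19.806831473222072
7.35 7.4
```

View pics/s4.png

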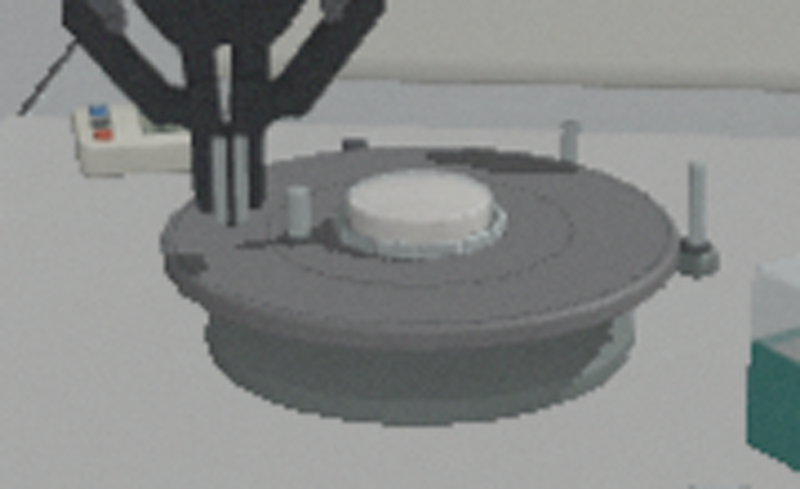

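View pics/t4.png

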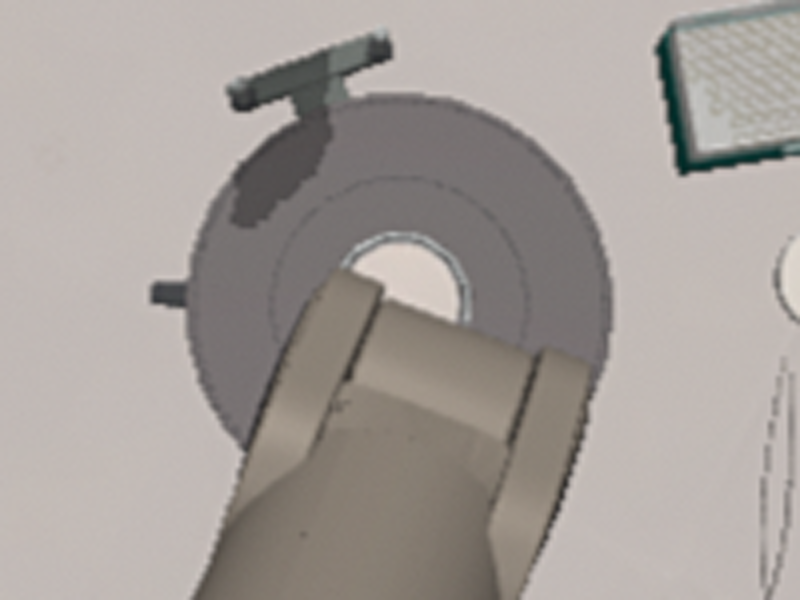

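Tab at t=7.40 sits at top px (260,228), about 87° world, so it has passed the gate once untouched. ω is about 2.4 rad/s. I will brake on the third passage, when it is slower, and hover low meanwhile.

carry_out --motion "1 0 -1 4 0; 1 0 0 4 0; 1 0 0 3 0; 1 0 0 0 0; 1 0 0 0 0; 1 0 0 0 0; 1 0 0 0 0; 1 0 0 0 0"

```text
clock: 8.45
tcp_pos: [0.4142, -0.3382, 0.0544]
orientation: [2.488, 1.918, 0.0]
contact_force: [0.4, 0.4, -1.1]
grip_width: 0.0002
```

```bash
cat > look.py <<'E'
from h import *
import sys
k=sys.argv[1]
go([.414,-.338,.052],-14.7)
c=r.get_obs()['clock'];b=grab_frame('top');c2=r.get_obs()['clock'];a=grab_frame('side');print('top',c,'side',c2)
A=cv2.resize(a[190:290,240:420,::-1],(540,300),interpolation=cv2.INTER_CUBIC)
B=cv2.resize(b[155:305,220:420,::-1],(400,300),interpolation=cv2.INTER_CUBIC)
B=cv2.resize(b[155:305,240:400,::-1],(640,600),interpolation=cv2.INTER_CUBIC)
cv2.imwrite(f'pics/s{k}.png',cv2.resize(a[180:290,240:420,::-1],(800,489),interpolation=cv2.INTER_CUBIC))
cv2.imwrite(f'pics/t{k}.png',cv2.resize(b[155:305,220:420,::-1],(800,600),interpolation=cv2.INTER_CUBIC))
E
python3 look.py 5
```

```text
t 8.45 tcp [ 414.2 -338.2   54.4] y-ang -14.73 z [ 0. -0. -1.] F [ 0.4  0.4 -1.1] w 0.0002
twist -0.000489110444905833
delta now-frame [ 0.1 -0.2  2.4]
delta final-frame [ 0.1 -0.2  2.4]
joints [ 0.79  0.51 -0.28  2.01  0.22  0.65  0.11]
top 8.45 side 8.5
```

View pics/s5.png

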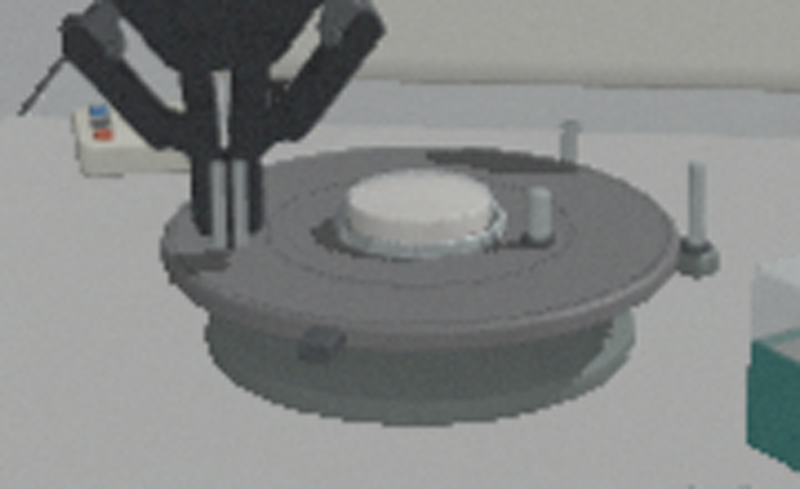

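View pics/t5.png

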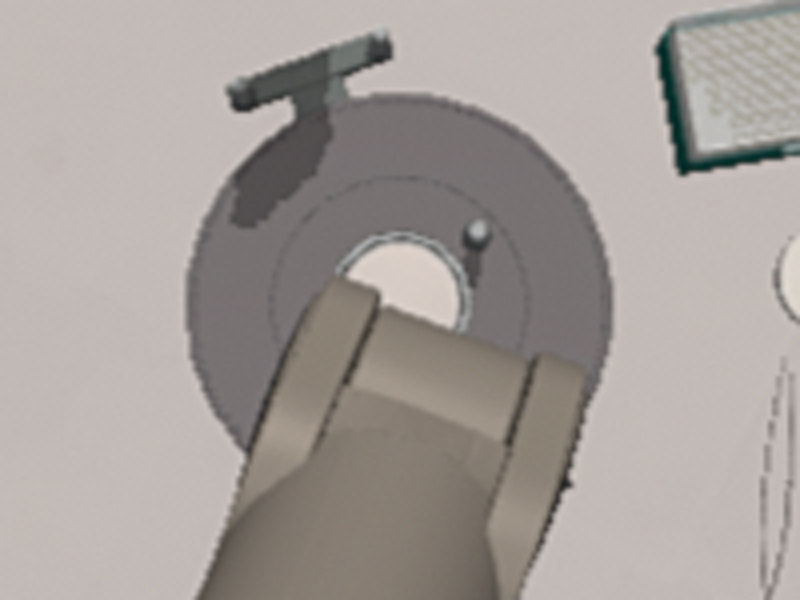

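```bash
cat > ang.py <<'E'
from h import *
C=np.array([.4961,-.3387])
def tab(n,zu,zv,z=.043):
    u,v=((220+zu/4,155+zv/4) if n=='top' else (240+zu*.225,180+zv*.225)); d=plane(n,u,v,z)[:2]-C
    return np.hypot(*d)*1e3,np.degrees(np.arctan2(d[1],d[0]))
E
python3 -c "
from ang import *
print(tab('top',160,293,.045),tab('top',363,200,.07),tab('top',478,231,.07),tab('side',320,345),tab('side',600,325),tab('side',545,195,.069))"
```

```text
(np.float64(115.91945375024443), np.float64(87.25181119904286)) (np.float64(49.6140310904129), np.float64(19.038167526321832)) (np.float64(49.91443603441759), np.float64(-50.73471721747305)) (np.float64(116.83223412665924), np.float64(-132.5513297435324)) (np.float64(114.33543311304788), np.float64(-78.28328471822495)) (np.float64(54.03747651291085), np.float64(-48.86345867425547))
```

carry_out --motion "1 0 0 2 0; 1 0 0 0 0; 1 0 0 0 0; 1 0 0 0 0; 1 0 0 0 0; 1 0 0 0 0; 1 0 0 0 0; 1 0 0 0 0"

```text
clock: 9.55
tcp_pos: [0.4142, -0.3382, 0.0523]
orientation: [2.488, 1.918, 0.0]
contact_force: [0.5, 0.2, -0.9]
grip_width: 0.0
```

carry_out --motion "1 0 0 0 0; 1 0 0 0 0; 1 0 0 0 0; 1 0 0 0 0; 1 0 0 0 0; 1 0 0 0 0; 1 0 0 0 0; 1 0 0 0 0"

```text
clock: 10.55
tcp_pos: [0.4142, -0.3381, 0.0523]
orientation: [2.488, 1.918, 0.0]
contact_force: [-0.1, 0.4, 0.3]
grip_width: -0.0001
```

```bash
python3 look.py 6
```

```text
t 10.55 tcp [ 414.2 -338.1   52.3] y-ang -14.72 z [ 0. -0. -1.] F [-0.1  0.4  0.3] w -0.0001
twist -0.00043088763923592686
delta now-frame [ 0.1 -0.2  0.3]
delta final-frame [ 0.1 -0.2  0.3]
joints [ 0.79  0.51 -0.27  2.01  0.22  0.65  0.11]
top 10.55 side 10.6
```

View pics/s6.png

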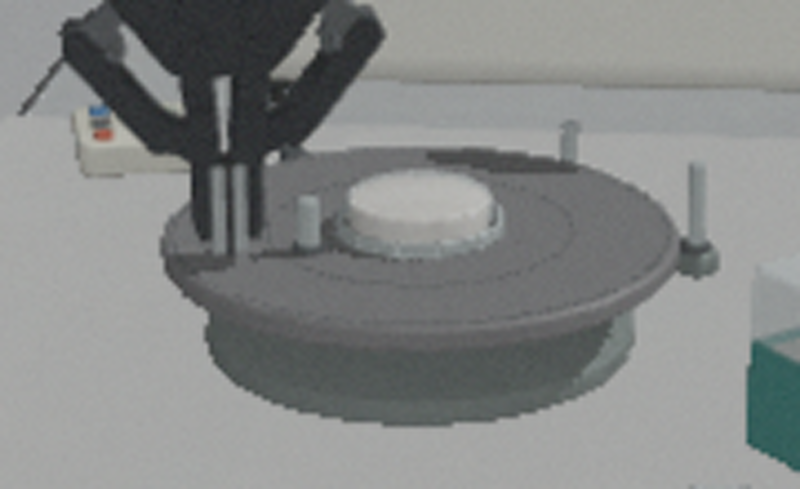

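View pics/t6.png

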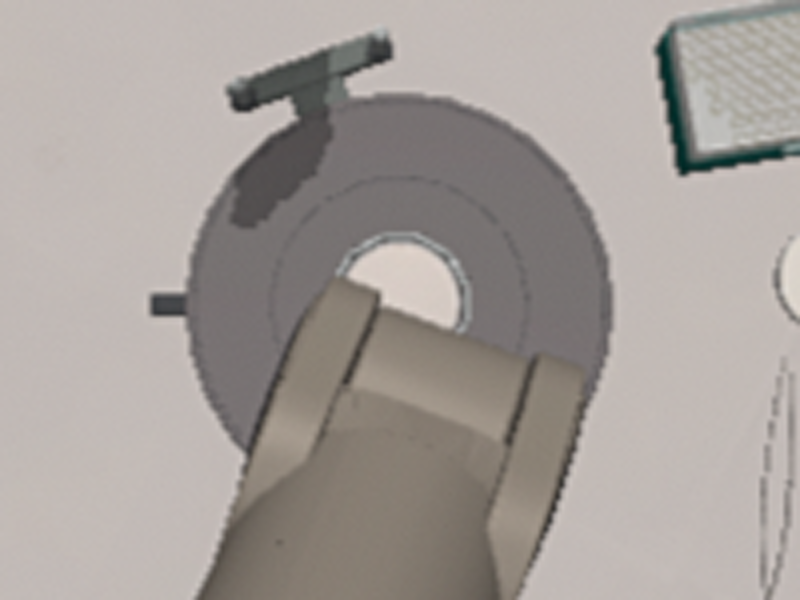

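```bash
cat > fit.py <<'E'
from ang import *
from scipy.optimize import least_squares
def run(D,w=None,T=np.arange(0,40,.01)):
    D=np.array(D); t0=D[-1,0]
    def th(p,t):
        a0,w,b=p; a=.37*b; s=t-t0; A=w+.37; return a0+np.degrees(A/b*(1-np.exp(-b*s))-.37*s)
    f=least_squares(lambda p:np.r_[th(p,D[:,0])-D[:,1],(p[2]-.1)/.02],[D[-1,1],1.5,.1]); p=f.x
    print('p',p,'res',(th(p,D[:,0])-D[:,1]).round(2))
    t=t0+T; y=th(p,t); 
    for g in(380,740,):
        i=np.argmax(y>g); print(g,'at',t[i].round(3),'w',np.radians((y[i+1]-y[i])/.01).round(3))
    return th,p
E
python3 -c "
from fit import *
print(tab('top',162,305,.045),tab('side',309,199,.069))
D=[(6.25,-78.3),(6.30,-71),(7.40,87.25),(8.45,219.3),(8.5,227.4),(10.55,360+tab('top',162,305,.045)[1])]
run(D); run(D[2:])"
```

```text
(np.float64(114.81655193004266), np.float64(90.16834445566843)) (np.float64(50.962202233632496), np.float64(-173.46107916859177))
p [4.49967421e+02 1.70358868e+00 8.68998779e-02] res [ 0.01  0.27 -0.98  1.47 -0.57 -0.2 ]
380 at 10.55 w 1.703
740 at 14.14 w 1.147
p [4.50068865e+02 1.71823539e+00 8.16780487e-02] res [-0.22  1.19 -0.88 -0.1 ]
380 at 10.55 w 1.717
740 at 14.05 w 1.198
```

carry_out --motion "1 0 0 0 0; 1 0 0 0 0; 1 0 0 0 0; 1 0 0 0 0; 1 0 0 0 0; 1 0 0 0 0; 1 0 0 0 0; 1 0 0 0 0"

```text
clock: 11.65
tcp_pos: [0.4142, -0.3381, 0.0523]
orientation: [2.488, 1.918, 0.0]
contact_force: [0.1, -0.4, 0.7]
grip_width: -0.0002
```

```bash
python3 look.py 7
```

```text
t 11.65 tcp [ 414.2 -338.1   52.3] y-ang -14.73 z [ 0. -0. -1.] F [ 0.1 -0.4  0.7] w -0.0002
twist -0.00043997440230007
delta now-frame [ 0.1 -0.2  0.3]
delta final-frame [ 0.1 -0.2  0.3]
joints [ 0.79  0.51 -0.27  2.01  0.22  0.65  0.11]
top 11.65 side 11.7
```

View pics/s7.png

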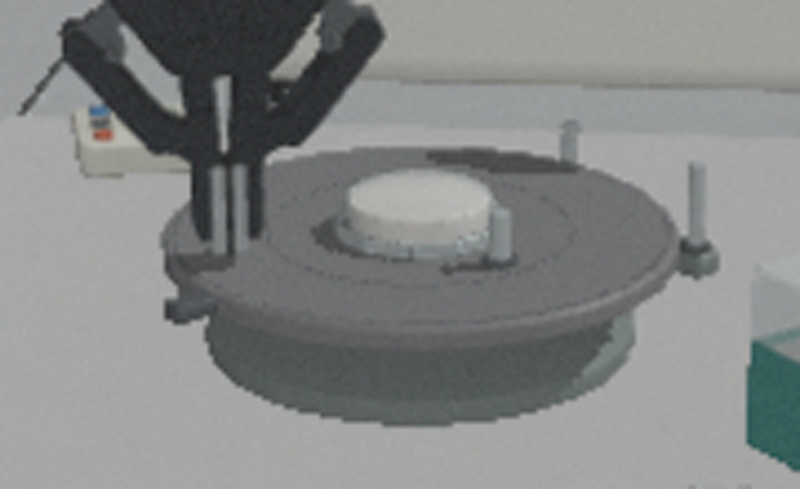

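View pics/t7.png

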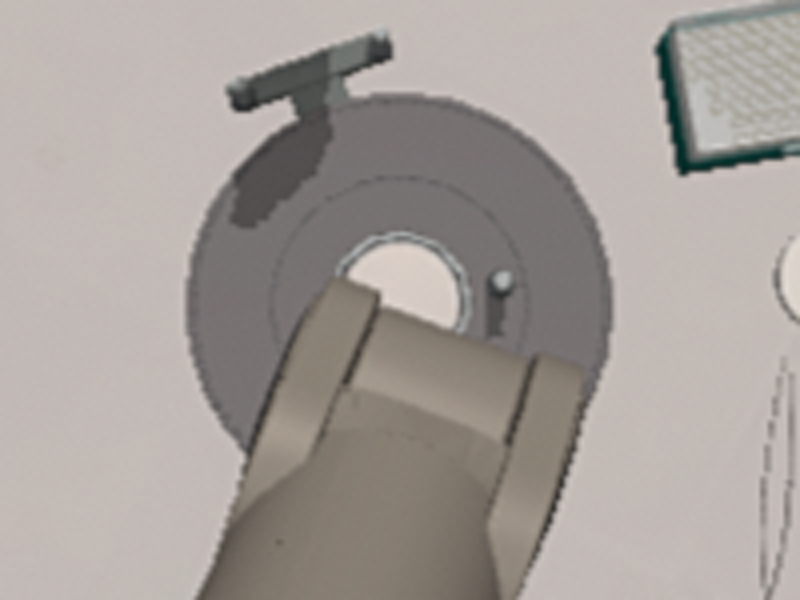

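```bash
python3 -c "
from fit import *
a=tab('top',503,277,.07);b=tab('side',188,307);print(a,b)
D=[(6.25,-78.3),(6.30,-71),(7.40,87.25),(8.45,219.3),(8.5,227.4),(10.55,450.2),(11.65,a[1]-90+720),(11.70,b[1]+720)]
run(D); run(D[2:])"
```

```text
(np.float64(51.21413549197698), np.float64(-79.3999785953667)) (np.float64(115.43764071306923), np.float64(-164.28662483244094))
p [5.55363853e+02 1.50415386e+00 8.71993452e-02] res [-0.    0.25 -0.95  1.5  -0.55 -0.35  0.44 -0.35]
380 at 11.7 w 1.503
740 at 14.15 w 1.143
p [5.55472183e+02 1.51215447e+00 8.49909152e-02] res [-0.4   1.4  -0.66 -0.63  0.53 -0.24]
380 at 11.7 w 1.511
740 at 14.12 w 1.162
```

carry_out --motion "1 0 0 0 0; 1 0 0 0 0; 1 0 0 0 0; 1 0 0 0 0; 1 0 0 0 0; 1 0 0 0 0; 1 0 0 0 0; 1 0 0 0 0"

```text
clock: 12.75
tcp_pos: [0.4141, -0.3381, 0.0523]
orientation: [-2.488, -1.918, 0.0]
contact_force: [-0.2, -0.0, -0.3]
grip_width: -0.0
```

```bash
python3 look.py 8
```

```text
t 12.75 tcp [ 414.1 -338.1   52.3] y-ang -14.72 z [-0. -0. -1.] F [-0.2 -0.  -0.3] w -0.0
twist -0.00043445774296888695
delta now-frame [ 0.1 -0.2  0.3]
delta final-frame [ 0.1 -0.2  0.3]
joints [ 0.79  0.51 -0.27  2.01  0.22  0.65  0.11]
top 12.75 side 12.8
```

View pics/s8.png

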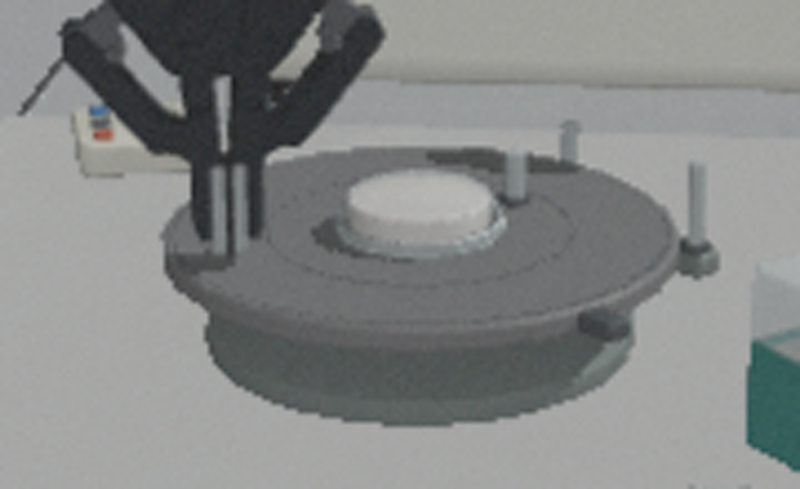

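View pics/t8.png

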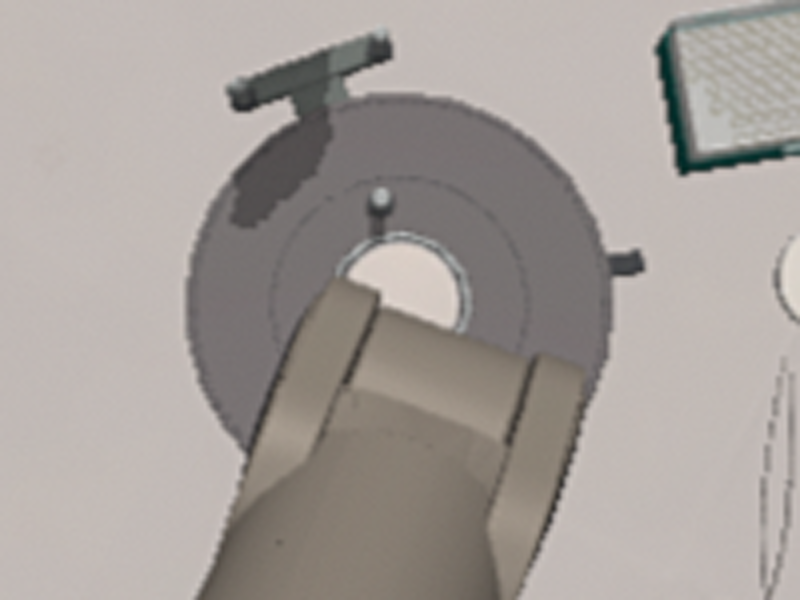

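```bash
python3 -c "
from fit import *
a=tab('top',632,263,.045);b=tab('top',380,198,.07);c=tab('side',607,326);print(a,b,c)
D=[(6.25,-78.3),(6.30,-71),(7.40,87.25),(8.45,219.3),(8.5,227.4),(10.55,450.2),(11.65,550.6),(11.70,555.7),(12.75,a[1]+720),(12.75,b[1]+630),(12.8,c[1]+720)]
run(D); run(D[2:]);run(D[5:])
print(tab('top',240,90,.054),tab('top',380,40,.054),tab('side',571,124,.054),tab('side',697,166,.054))
print(r.get_obs()['clock'])"
```

```text
(np.float64(116.66700373159773), np.float64(-80.81290714050247)) (np.float64(48.47848503059651), np.float64(9.557812224481468)) (np.float64(116.62382832796311), np.float64(-77.55109113092097))
p [6.43256889e+02 1.32070695e+00 8.87825528e-02] res [-0.21  0.08 -0.7   1.85 -0.2  -0.5  -0.25 -1.06  0.28 -0.1   0.81]
380 at 12.8 w 1.32
740 at 14.19 w 1.124
p [6.43207099e+02 1.31853008e+00 8.93079063e-02] res [-0.91  1.84 -0.21 -0.38 -0.19 -1.    0.23 -0.14  0.76]
380 at 12.8 w 1.318
740 at 14.19 w 1.121
p [6.42865556e+02 1.29506664e+00 9.88670622e-02] res [-0.04  0.45 -0.38 -0.04 -0.41  0.42]
380 at 12.8 w 1.294
740 at 14.24 w 1.073
(np.float64(128.4516638630058), np.float64(36.15948891623148)) (np.float64(128.11699434455423), np.float64(3.30114507017372)) (np.float64(127.31794073151443), np.float64(34.56845488285138)) (np.float64(127.66064127324067), np.float64(0.2884940685112037))
12.85
```

carry_out --motion "1 0 0 0 0; 1 0 0 0 0; 1 0 0 0 0; 1 0 0 0 0; 1 0 0 0 0; 1 0 0 0 0; 1 0 0 0 0; 1 0 0 0 0"

```text
clock: 13.85
tcp_pos: [0.4142, -0.3381, 0.0523]
orientation: [2.488, 1.918, 0.0]
contact_force: [0.6, 0.1, 0.1]
grip_width: 0.0
```

```bash
python3 -c "
from h import *
print(r.get_obs()['clock']);b=grab_frame('top');print(r.get_obs()['clock'])
cv2.imwrite('pics/t9.png',cv2.resize(b[155:305,220:420,::-1],(800,600),interpolation=cv2.INTER_CUBIC))"
```

```text
13.85
13.9
```

View pics/t9.png

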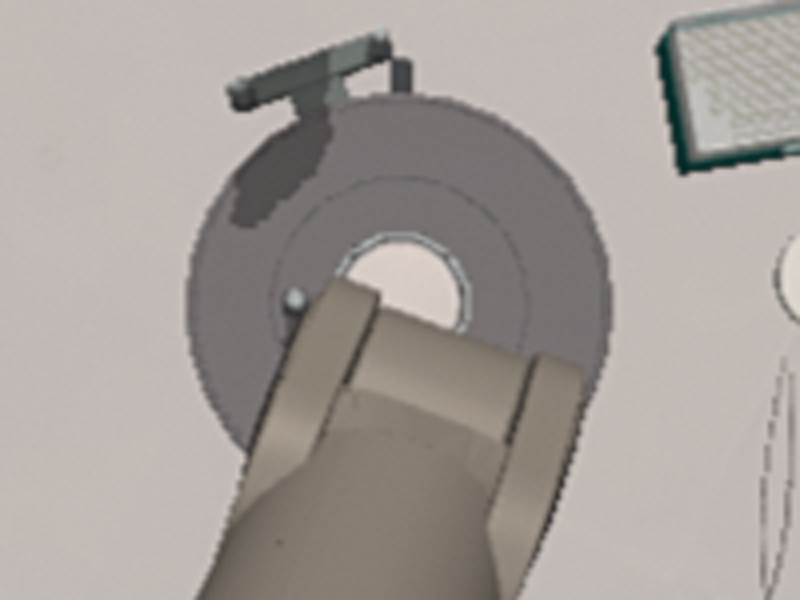

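The tab is at (403,75) zoomed, about -1.5° against the gate at about 19.5°, with ω around 1.14 rad/s. It reaches mid-gate near t≈14.17, so row 2 presses.

carry_out --motion "1 0 0 0 0; 1 0 0 5.5 0; 1 0 0 0 0; 1 0 0 0 0; 1 0 0 0 0; 1 0 0 0 0; 1 0 0 0 0; 1 0 0 0 0"

```text
clock: 14.9
tcp_pos: [0.4146, -0.3393, 0.0481]
orientation: [2.487, 1.916, -0.001]
contact_force: [-2.8, 0.5, 12.9]
grip_width: 0.0001
```

```bash
python3 look.py 10
```

```text
t 14.9 tcp [ 414.6 -339.3   48.1] y-ang -14.76 z [ 0.001 -0.002 -1.   ] F [-2.8  0.5 12.9] w 0.0001
twist -0.0010498250246384765
delta now-frame [ 1.1 -0.9 -4. ]
delta final-frame [ 1.1 -0.9 -3.9]
joints [ 0.78  0.52 -0.27  2.01  0.23  0.64  0.11]
top 14.9 side 14.95
```

View pics/s10.png

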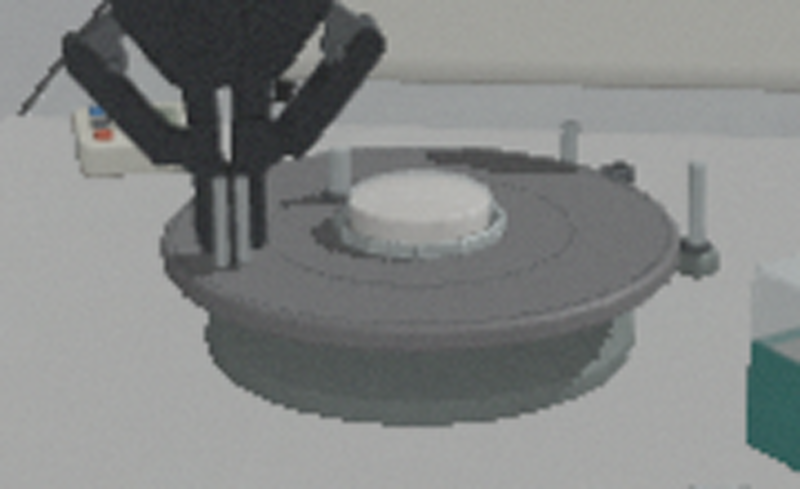

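View pics/t10.png

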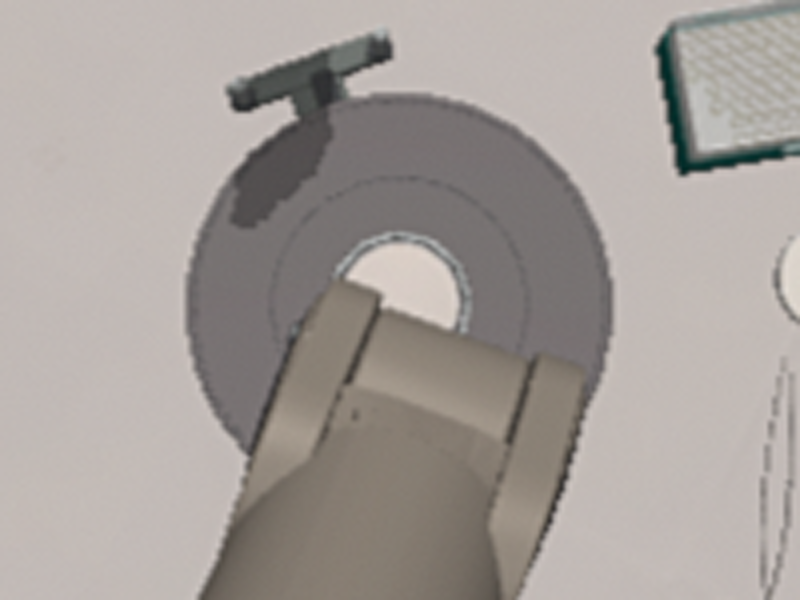

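```bash
python3 -c "
from ang import *
a=grab_frame('side');b=grab_frame('side')
for s,z in((620,.043),(626,.043)): print(tab('side',s,173,z))
print(tab('top',324,88,.045),tab('side',341,152,.07))
p=cv2.imread('pics/s10.png'); c=cv2.resize(a[180:290,240:420,::-1],(800,489),interpolation=cv2.INTER_CUBIC)
c0=c[120:220,500:760].astype(int);print('diff',abs(c0-p[120:220,500:760]).max(), abs(a.astype(int)-b)[180:290,240:420].max())
o=r.get_obs();print(o['clock'],o['contact_force'],o['tcp_pos'])"
```

```text
(np.float64(113.9746213493679), np.float64(17.13743415109074))
(np.float64(115.89770863539384), np.float64(16.285254447702584))
(np.float64(111.87889251865666), np.float64(18.25835514464031)) (np.float64(42.47464857089465), np.float64(116.26957405255456))
diff 9 14
15.1 [-2.43192497  0.75322593 14.23224157] [ 0.41464663 -0.33927154  0.04805687]
```

```bash
python3 -c "
from h import *
print(r.hand_in())"
```

```text
the job is handed in; nothing more can be done
None
```

I flicked the pin with closed fingers. The wheel spun counterclockwise at about 2.5 rad/s, and its tab went through the gate twice with nothing touching the wheel. On the third pass, at about 1.1 rad/s, I pressed the fingertip on the bare top of the disc, about 82 mm from the axis. It stopped there, and I handed the job in at about 15.1 s with the fingertip still pressing.

**Last checks:**
- **Tab position:** it rests at about 17–18°. The middle of the gate measured 19.7° from the top camera and 17.4° from the side camera. Those two readings disagree by about 2°, well inside the roughly ±13° of room between the prongs.
- **Wheel at rest:** the side pictures taken after the stop showed no movement of the wheel.
- **Press force:** the wrist read about 13–14 N, with the fingertip on the disc top at 48 mm. I had aimed for about 10 N, so the press is a little firmer than planned.
- **Dish:** it still lies in its seat.
- **Other things:** nothing else was moved that I could see. The last pictures were close views of the wheel, so I did not check every other item at the end.

Before the flick I also pressed the fingertips once on the empty bench, at about 11 N, to check height and stiffness.

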